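Sort the print-table things into their trays

ROBOT

A 6-joint arm with a two-finger parallel gripper is mounted at the origin on a cart in front of the work surface, level with it; the furniture and walls round the work are solid. World frame = base frame: x ahead of the robot, y to its left, z up, the work surface at z = 0. Lengths are in m, angles in rad, forces in N, time in s.
With the tool pointing down it reaches from about 0.375 to 0.975 m from the base axis. Payload 3.8 kg.
Tool frame: the origin (TCP) lies midway between the tips of the shut fingers; the grasp point (between the pads) lies 19 mm behind it; z points along the fingers, y is the line along which they close (so a half turn about z gives the same grasp; the last joint's range is limited). The gripper opens to 88 mm and grips with 3 to 60 N. Pads are 18 mm wide; open, the fingers measure 123 mm over their backs; the gripper's body (75 mm by 187 mm) begins 45 mm behind the grasp point.
Start: joints at [1.104, 0.264, 1.604, -0, 1.274, -0.037], TCP at [0.281, 0.614, 0.239] pointing down, gripper open.
Joint ranges: [-2.63, 2.63], [-0.94, 2.18], [0.31, 2.57], [-1.31, 4.45], [0, 2.66], [-2.55, 2.55]. Speed limits (rad/s): [2.57, 2.57, 3.14, 3.14, 3.14, 3.14].

INTERFACE

Orientations are given as a rotation vector (axis times angle).
In Python, from cell import manip, inverse_kinematics, cams, order gives the robot as it stands. Calls block until the motion is done:
- manip.move_pose(position, orientation): joint-space move of the TCP to a pose.
- manip.move_linear(position, rate=0.15, rot=None): straight line of the TCP; rot=None keeps the orientation; rate is the mean speed in m/s.
- manip.set_joints(angles): joint-space move.
- manip.set_gripper(opening, force=None): finger opening in m; force is the grip in N (None keeps the last); returns when the fingers have stopped.
- manip.dwell(seconds).
- inverse_kinematics(position, orientation): joint angles nearest the present ones, or None.
- manip.state(): the state.
- cams.capture(name): name is "side" or "top" or "wrist"; returns a dict with "image" (480x640x3 uint8, blue, green, red), "z_map" (480x640 float32, m along the optical axis (not along the pixel's ray), 0 where there is no reading), "intrinsics" (3x3 intrinsics, pixels), "position" and "orientation" of the camera in the world; the wrist camera has in their place "T_tool_cam" (4x4, takes a point from camera to tool coordinates, whose origin is the TCP and whose axes are the flange's). Camera axes: x right, y down, z forward; pixel columns grow to the right and rows downward; lengths in m; the calibration is good to about 2 mm. The wrist camera is an equidistant fisheye: a pixel r from the principal point sees the ray r / f radians off the axis. A picture is of the moment at which its call begins: read the wrist's pose just before it.
A pose or a line that the arm cannot do raises manip.IKError and nothing moves.
- order.close_job(): hands the job in; it is judged then, once.
The state is a dict: "clock": time; "joint_pos": joint angles; "joint_velocities": joint speeds; "tau": joint torques, N m; "tool_pos": TCP position; "tcp_rot": TCP orientation; "contact_force": force on the tool from outside, world axes, zero at the start; "moment": the same for the moment, N m; "gripper_width": finger opening in m; "grasp_force": force on a finger pad.
Only numpy, scipy, OpenCV 4.12 (cv2) and the standard library are available. Lean on these libraries where they do the work, as an engineer would, in place of code of your own. Each camera call takes 0.05 s, during which the arm holds its last target. There are 200 camera calls.

TASK

Tidy the near part of the print table, where the loose things lie in front of the trays (what stands or lies behind the trays stays there): lay the two paint tubes in the plain wooden two-bay tray, one in each bay, lay the two lino gouges in the longer, cork-lined two-bay tray, one in each bay, and stand the ink jar upright in the small square wooden box. Tubes and gouges lie flat on the floor of their bays, along them, either way round. Leave the eraser and the pencil sharpener where they lie.

Things in the scene. Friction and masses are not known exactly. Their poses are not given: they have to be found in the camera images.
- tube_a: One part-used paint tube lying flat, 33 mm wide, 120 long, up to 31 high, near 90 g. Origin: middle of its length and width, on the underside; y axis along it towards the cap (cap: y = +40 to +60 mm), x across (grip across x at the origin, at most 33 mm), z up. Both tubes are the same size and interchangeable; only the label differs.
- tube_b: The other part-used paint tube lying flat, 33 mm wide, 120 long, up to 31 high, near 90 g. Origin: middle of its length and width, on the underside; y axis along it towards the cap (cap: y = +40 to +60 mm), x across (grip across x at the origin, at most 33 mm), z up. Both tubes are the same size and interchangeable; only the label differs.
- gouge_a: One lino gouge lying flat, 141 mm long, near 45 g: turned wooden handle (up to 23 mm wide, 20 high), thin steel blade. Origin: middle of its length, on the underside; y axis along it towards the handle end (handle y = -12 to +70 mm, blade -14 to -70), x across, z up. Grip the handle across x near y = +20 mm. Both gouges are the same shape and interchangeable.
- gouge_b: The other lino gouge lying flat, 141 mm long, near 45 g: turned wooden handle (up to 23 mm wide, 20 high), thin steel blade. Origin: middle of its length, on the underside; y axis along it towards the handle end (handle y = -12 to +70 mm, blade -14 to -70), x across, z up. Grip the handle across x near y = +20 mm. Both gouges are the same shape and interchangeable.
- ink_jar: Closed glass ink jar with a pressed-on lid, standing upright, 56 mm in diameter and 70 high. Origin: centre of the underside, z up. Round: grip across its body from above at about half height or higher, at any yaw. Mass near 160 g.
- tube_tray: Tube tray: plain wooden tray, two wide bays, bare wooden floor. Fixed, 162 x 174 mm outside; walls 14 high, 6 thick; floor 4 thick. A divider as high as the walls makes two bays side by side, each 150 long (x) and 78 wide (y) inside, centred at y = +42 and -42 mm. Origin: centre of the underside; x along the bays, z up.
- gouge_tray: Gouge tray: wooden tray, longer and narrower than the other, floor lined with cork. Fixed, 187 x 158 mm outside; walls 14 high, 6 thick; floor 4 thick. A divider as high as the walls makes two bays side by side, each 175 long (x) and 70 wide (y) inside, centred at y = +38 and -38 mm. Origin: centre of the underside; x along the bays, z up.
- jar_box: Box for the ink jar: small square open wooden box without divider, fixed to the table, 92 x 92 mm outside, 22 high, walls 6 mm thick (80 x 80 mm inside), floor 6 mm thick. Origin: centre of the underside, z up.
- eraser: Bystander, to be left alone: worn eraser in a card sleeve, lying loose, 23 x 56 x 13 mm. Origin: centre of the underside, y along its length.
- sharpener: Bystander, to be left alone: small grey pencil sharpener, lying loose, 16 x 26 x 13 mm. Origin: centre of the underside, y along its length.
Things that resemble listed ones, but are neither listed nor needed, are in the scene too. Leave any blue or turquoise look-alike of the ink_jar alone.

How it is judged:
At the end, for the whole second after the job is handed in: One tube per plain-tray bay, one gouge per cork-tray bay: level (0.06 rad), along the bay (0.4 rad), middle within 18/20 mm of the bay's middle lengthwise and 26/28 mm sideways. Jar upright on the floor of the square box (20 mm). All at rest; eraser and sharpener within 30 mm of start (((x of tube_a in the frame of tube_tray between -0.018 and 0.018 m and y of tube_a in the frame of tube_tray between 0.016 and 0.068 m and z of each of tube_a, tube_b in the frame of tube_tray below 0.038 m and angle between the y axis of each of tube_a, tube_b and the x axis of tube_tray, either way round below 0.4 rad and angle between tube_a's own y axis and vertical between 1.5108 and 1.6308 rad and x of tube_b in the frame of tube_tray between -0.018 and 0.018 m and y of tube_b in the frame of tube_tray between -0.068 and -0.016 m and angle between tube_b's own y axis and vertical between 1.5108 and 1.6308 rad) or (x of tube_a in the frame of tube_tray between -0.018 and 0.018 m and y of tube_a in the frame of tube_tray between -0.068 and -0.016 m and z of each of tube_a, tube_b in the frame of tube_tray below 0.038 m and angle between the y axis of each of tube_a, tube_b and the x axis of tube_tray, either way round below 0.4 rad and angle between tube_a's own y axis and vertical between 1.5108 and 1.6308 rad and x of tube_b in the frame of tube_tray between -0.018 and 0.018 m and y of tube_b in the frame of tube_tray between 0.016 and 0.068 m and angle between tube_b's own y axis and vertical between 1.5108 and 1.6308 rad)) and ((x of gouge_a in the frame of gouge_tray between -0.02 and 0.02 m and y of gouge_a in the frame of gouge_tray between 0.01 and 0.066 m and z of each of gouge_a, gouge_b in the frame of gouge_tray below 0.028 m and angle between the y axis of each of gouge_a, gouge_b and the x axis of gouge_tray, either way round below 0.4 rad and angle between gouge_a's own y axis and vertical between 1.5108 and 1.6308 rad and x of gouge_b in the frame of gouge_tray between -0.02 and 0.02 m and y of gouge_b in the frame of gouge_tray between -0.066 and -0.01 m and angle between gouge_b's own y axis and vertical between 1.5108 and 1.6308 rad) or (x of gouge_a in the frame of gouge_tray between -0.02 and 0.02 m and y of gouge_a in the frame of gouge_tray between -0.066 and -0.01 m and z of each of gouge_a, gouge_b in the frame of gouge_tray below 0.028 m and angle between the y axis of each of gouge_a, gouge_b and the x axis of gouge_tray, either way round below 0.4 rad and angle between gouge_a's own y axis and vertical between 1.5108 and 1.6308 rad and x of gouge_b in the frame of gouge_tray between -0.02 and 0.02 m and y of gouge_b in the frame of gouge_tray between 0.01 and 0.066 m and angle between gouge_b's own y axis and vertical between 1.5108 and 1.6308 rad)) and horizontal distance between ink_jar and jar_box below 0.02 m and z of ink_jar in the frame of jar_box below 0.011 m and angle between ink_jar's own z axis and vertical below 0.1 rad and linear speed of each of tube_a, tube_b, gouge_a, gouge_b, ink_jar below 0.02 m/s and distance of each of eraser, sharpener from where it was at the start of the episode below 0.03 m); the robot touches nothing.
It fails at once if the eraser is moved by more than 30 mm (distance of eraser from where it was at the start of the episode above 0.03 m).
It fails at once if the sharpener is moved by more than 30 mm (distance of sharpener from where it was at the start of the episode above 0.03 m).
It also fails if it takes over 128 s, if anything falls off the work surface, if the arm or the gripper's body presses on something with over 40 N, if the wrist force passes 120 N, or if a joint passes its speed limit or range.

## Working session

There is one attempt and no reset: what is moved stays moved. The work goes in short steps, each a Python script; the robot and the scene stay as the last script left them, time stands still between calls to the robot, and variables do not carry over. Pictures are saved under pics/ and viewed, at most 14 in all, crops included, and the job is handed in when it is done.

```bash
ls; mkdir -p pics; python3 - <<'E'
from cell import manip,cams
import cv2,numpy as np
for n in("top","side"):
    c=cams.capture(n);cv2.imwrite(f"pics/{n}0.png",c["image"]);np.savez(f"{n}0.npz",**c)
    print(n,c["intrinsics"],c["position"],c["orientation"])
s=manip.state();print(s["clock"],s["tool_pos"],s["tcp_rot"])
E
```

```text
pics
top [[457.21495189   0.         322.43847809]
 [  0.         457.21495189 242.63453742]
 [  0.           0.           1.        ]] [0.34609692 0.00777084 1.0253173 ] [-2.1547908   2.09899069 -0.17308855]
side [[486.36427546   0.         328.11135845]
 [  0.         486.36427546 244.82451623]
 [  0.           0.           1.        ]] [ 0.14064652 -0.8371345   0.51136513] [-1.98321795  0.41794753 -0.27101926]
0.1 [0.28098045 0.61304215 0.23751893] [-6.69812037e-01 -3.06883661e+00  3.04569936e-03]
```

View pics/top0.png

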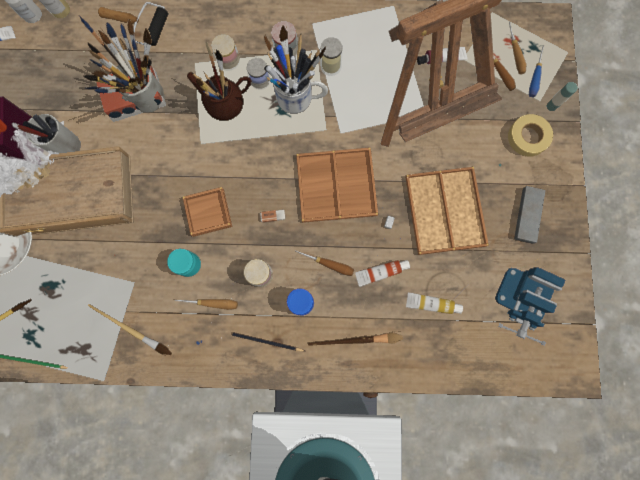

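View pics/side0.png

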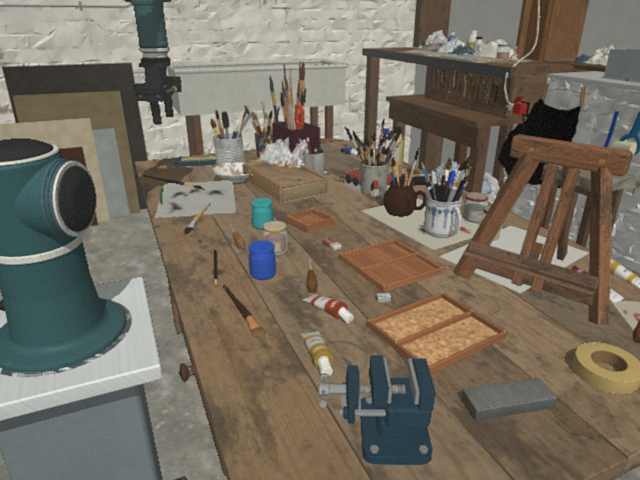

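The pictures show, in the top view, gouges at (328,264) and (207,303), tubes at (383,273) red and (435,303) yellow. The cream jar at (257,272) is the ink jar; the turquoise (184,263) and blue (300,302) ones are look-alikes. The box is at (207,211), the plain tray at (337,185), the cork tray at (446,210), the eraser at (272,216) and the sharpener at (389,222).

```bash
cat >v.py <<'E'
import numpy as np,cv2
from scipy.spatial.transform import Rotation as R
def world(c):
    K=c["intrinsics"];z=c["z_map"];v,u=np.mgrid[:480,:640]
    p=np.stack([(u-K[0,2])/K[0,0]*z,(v-K[1,2])/K[1,1]*z,z],-1)
    W=p@R.from_rotvec(c["orientation"]).as_matrix().T+c["position"]
    W[z==0]=np.nan
    return W
boxes=dict(g1=(298,248,357,277),g2=(172,294,241,310),red=(353,258,413,288),yel=(403,290,466,315),jar=(242,258,272,287),
 ttray=(293,146,381,224),gtray=(402,166,491,256),box=(180,186,233,236),eraser=(258,207,287,224),sharp=(383,214,397,230),
 blue=(284,287,316,317),turq=(164,246,203,279))
def objs(W,th=.005,names=boxes):
    for n in names:
        a,b,c,d=boxes[n];P=W[b:d,a:c].reshape(-1,3);P=P[np.isfinite(P).all(1)]
        P=P[P[:,2]>th]
        if len(P)<5: print(n,len(P));continue
        (cx,cy),(w,h),an=cv2.minAreaRect((P[:,:2]*1000).astype(np.float32))
        if w<h: w,h,an=h,w,an+90
        print(f"{n:7s} n{len(P)} c {cx:.0f} {cy:.0f} size {w:.0f} {h:.0f} long-axis {(an+90)%180-90:.1f} zmax {P[:,2].max()*1000:.0f} z50 {np.median(P[:,2])*1000:.0f} mean {P[:,0].mean()*1000:.0f} {P[:,1].mean()*1000:.0f}")
E
python3 - <<'E'
from v import *
W=world(dict(np.load("top0.npz")))
print("table",[W[v,u].round(4) for u,v in((150,240),(330,240),(500,260),(280,325))])
objs(W)
print("gouge ends",*[W[v,u].round(3) for u,v in((301,253),(354,273),(175,301),(237,304))])
im=cv2.imread("pics/top0.png")[235:320,160:475]
cv2.imwrite("pics/crop0.png",cv2.resize(im,None,fx=2.5,fy=2.5,interpolation=2))
E
```

```text
table [array([ 0.5204,  0.4147, -0.0011]), array([ 0.5309,  0.0031, -0.001 ]), array([ 4.947e-01, -3.812e-01, -2.000e-04]), array([0.3372, 0.1089, 0.0005])]
g1      n326 c 474 3 size 109 22 long-axis 73.8 zmax 24 z50 14 mean 471 -10
g2      n342 c 379 273 size 136 22 long-axis -88.4 zmax 23 z50 14 mean 381 247
red     n641 c 469 -111 size 123 47 long-axis -70.5 zmax 32 z50 17 mean 461 -115
yel     n679 c 399 -236 size 119 45 long-axis 82.6 zmax 32 z50 17 mean 392 -229
jar     n619 c 447 156 size 54 54 long-axis -86.5 zmax 74 z50 68 mean 445 154
ttray   n2043 c 667 -17 size 192 174 long-axis -83.4 zmax 20 z50 8 mean 661 -9
gtray   n2275 c 614 -265 size 202 174 long-axis 8.2 zmax 20 z50 8 mean 606 -260
box     n1352 c 586 281 size 102 99 long-axis -74.6 zmax 28 z50 8 mean 588 286
eraser  n251 c 582 137 size 55 28 long-axis -90.0 zmax 17 z50 12 mean 582 136
sharp   n86 c 575 -126 size 27 23 long-axis -18.9 zmax 17 z50 12 mean 574 -129
blue    n580 c 387 66 size 68 55 long-axis -73.3 zmax 73 z50 69 mean 387 63
turq    n733 c 466 319 size 55 54 long-axis -86.7 zmax 74 z50 68 mean 464 314
gouge ends [0.499 0.068 0.001] [ 0.457 -0.053 -0.001] [0.384 0.345 0.001] [0.381 0.207 0.   ]
```

View pics/crop0.png

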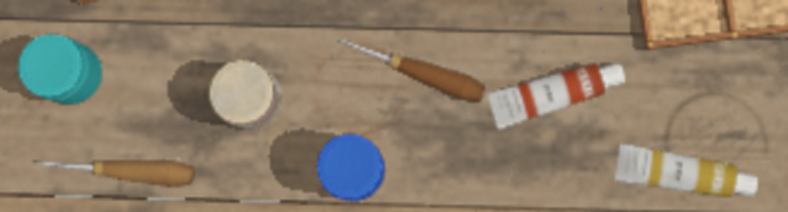

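The crop gives the ends of each item: gouge tips at crop (340,41) and (36,162), handle ends (484,96) and (193,176). Red tube runs (494,109) to cap (624,72), yellow (621,163) to cap (756,184), and the cream lid is at (242,93). Next I compute the poses with ray-plane intersections.

```bash
cat >>v.py <<'E'
def ray(c,uv,h):
    K=c["intrinsics"];d=R.from_rotvec(c["orientation"]).as_matrix()@np.linalg.solve(K,[uv[0],uv[1],1])
    p=c["position"];return (p+d*(h-p[2])/d[2])[:2]
def seg(c,a,b,h):
    a,b=ray(c,a,h),ray(c,b,h);return (a+b)/2,b-a
def quad(c,q,h):  # tl,tr,br,bl pixels; returns centre, yaw of the axis up the picture
    q=[ray(c,p,h) for p in q];e=(q[0]-q[3]+q[1]-q[2])/2;f=(q[0]-q[1]+q[3]-q[2])/2
    return np.mean(q,0),np.arctan2(e[1],e[0]),np.linalg.norm(e),np.linalg.norm(f)
E
python3 - <<'E'
from v import *
np.set_printoptions(precision=4,suppress=True)
c=dict(np.load("top0.npz"));k=lambda x,y:(160+x/2.5,235+y/2.5)
for n,a,b,h in(("g1",k(340,41),k(484,96),.01),("g2",k(36,162),k(193,176),.01),("red",k(494,109),k(624,72),.012),("yel",k(621,163),k(756,184),.012)):
    m,d=seg(c,a,b,h);print(n,m,np.linalg.norm(d),np.degrees(np.arctan2(d[1],d[0])))
print("jar",ray(c,k(242,93),.07))
for n,q,h in(("tt",[(297,152),(373,149),(377,215),(302,221)],.014),("gt",[(406,173),(477,168),(487,245),(417,253)],.014),("box",[(183,196),(221,188),(231,226),(192,235)],.022)):
    print(n,*quad(c,q,h))
E
```

```text
g1 [0.4778 0.0139] 0.1380750582254849 -109.56093973878976
g2 [0.3815 0.274 ] 0.1400039909270867 -93.50590482372584
red [ 0.4611 -0.1178] 0.12082957953595831 -72.63854132327025
yel [ 0.3909 -0.2313] 0.11890895130461954 -97.31790377521845
jar [0.4455 0.1554]
tt [ 0.6596 -0.0103] 0.08577001696961077 0.1611752600061836 0.173687324330973
gt [ 0.606  -0.2598] 0.11028259658598982 0.1837746255234571 0.16106858127431486
box [0.5859 0.2831] 0.3036454675535078 0.09291562272984935 0.08845968345227172
```

```bash
cat >r.py <<'E'
from cell import manip,inverse_kinematics
import numpy as np
from scipy.spatial.transform import Rotation as R
def rot(yaw,xy,z):   # closing line at yaw (mod pi), tool down; the half turn with less joint travel
    best=None
    for k in(-.5,.5):
        o=(R.from_euler("z",yaw+k*np.pi*1.0+ -0)*R.from_euler("x",np.pi)).as_rotvec()
        pass
    q0=np.array(manip.state()["joint_pos"]);c=[]
    for k in(0,1):
        o=(R.from_euler("z",yaw-np.pi/2+k*np.pi)*R.from_euler("x",np.pi)).as_rotvec()
        q=inverse_kinematics([*xy,z],o)
        if q is not None: c.append((np.abs(np.array(q)-q0).max()+.3*abs(q[5]),k,o))
    return min(c,key=lambda t:t[:2])[2]
def go(xy,yaw,z=.2):
    o=rot(yaw,xy,z);manip.move_pose([*xy,z],o)
def down(xy,z,rate=.12): manip.move_linear([*xy,z],rate=rate)
def pick(xy,yaw,z,opening,force):
    manip.set_gripper(opening);go(xy,yaw);down(xy,z+.04,.25);down(xy,z,.08)
    manip.set_gripper(0,force=force);s=manip.state();print("grip",s["gripper_width"],s["grasp_force"])
    down(xy,.2,.2);s=manip.state();print("lift",s["gripper_width"],s["grasp_force"],s["clock"])
def place(xy,yaw,z,opening):
    go(xy,yaw);down(xy,z+.03,.25);down(xy,z,.06);manip.dwell(.2)
    manip.set_gripper(opening);manip.dwell(.2);down(xy,.2,.2);s=manip.state();print("done",s["clock"],s["contact_force"])
E
sed -i '/best=None/,/pass$/d' r.py
python3 - <<'E'
from r import *
jar=(.4455,.1554)
pick(jar,np.arctan2(-.56,.83),.027,.08,20)
place((.5859,.2831),.30,.0345,.072)
E
```

```text
grip 0.05492744687833602 19.994187128795602
lift 0.05521554991292879 20.002653706051206 5.05
done 8.9917 [-0.09370841 -0.18303917 -0.66964606]
```

```bash
python3 - <<'E'
from r import *
from cell import cams
import cv2
t=.0858;c=np.array([.6596,-.0103]);n=np.array([-np.sin(t),np.cos(t)])
for xy,a,s in(((.4611,-.1178),-72.64,1),((.3909,-.2313),-97.32,-1)):
    pick(xy,np.radians(a)+np.pi/2,.006,.06,15)
    place(c+.042*s*n,t+np.pi/2,.0175,.046)
    if s==1:
        manip.set_gripper(.06)
manip.move_pose([.38,.3,.3],rot(0,(.38,.3),.3))
i=cams.capture("top")["image"];cv2.imwrite("pics/top1.png",i[130:330,150:500])
E
```

```text
grip 0.030520977853389374 14.977657279014238
lift 0.03061994621572761 14.975425611155515 14.0083
done 18.2833 [ 1.34229279 -0.2625458   0.23891364]
grip 0.030018636290997144 14.962590554846429
lift 0.030499238389489893 14.952362444795995 23.3833
done 27.9167 [ 0.49752634 -0.67328928 -0.25629651]
```

View pics/top1.png

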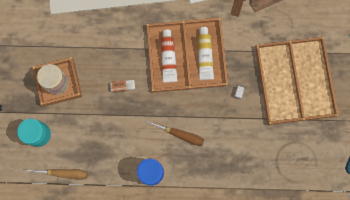

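Both tubes lie in their bays (red at (168,55), yellow at (206,53)) and the jar stands in the box. The gouges are next.

```bash
cat >g.py <<'E'
from r import *
t=.1103;c=np.array([.606,-.2598]);n=np.array([-np.sin(t),np.cos(t)])
def gouge(o,deg,off,skew,s):
    a=np.radians(deg);d=np.array([np.cos(a),np.sin(a),0]);xy=np.array(o)+off*d[:2]
    pick(xy,a+np.pi/2+np.radians(skew),.0055,.048,25)
    al=a+np.radians(skew);d=np.array([np.cos(al),np.sin(al),0])   # handle taken to line up with the pads
    dt=R.from_rotvec(manip.state()["tcp_rot"]).inv().apply(d)
    b=c+.038*s*n
    dw=R.from_rotvec(rot(t+np.pi/2,b,.2)).apply(dt);e=b+off*dw[:2]
    print("handle dir",dw.round(2));place(e,t+np.pi/2,.0165,.04)
E
python3 - <<'E'
from g import *
from cell import cams
import cv2
gouge((.3815,.274),-93.5,.034,0,1)
gouge((.4778,.0139),-109.56,.03,12,-1)
manip.move_pose([.38,.3,.3],rot(0,(.38,.3),.3))
cc=cams.capture("top");np.savez("top2.npz",**cc);cv2.imwrite("pics/top2.png",cv2.resize(cc["image"][140:330,150:500],None,fx=2,fy=2))
E
```

```text
grip 0.01983052102755922 24.909689670512307
lift 0.019727082592720928 24.928340953047154 35.6
handle dir [-0.99 -0.11 -0.  ]
done 40.7917 [ 0.11415858 -0.24884224 -0.60984938]
grip 0.019620115686891138 23.674786622209467
lift 0.019813883433186026 23.695553722791374 45.15
handle dir [-0.99 -0.11 -0.  ]
done 49.6917 [-0.65970288 -0.340851   -0.01549626]
```

View pics/top2.png

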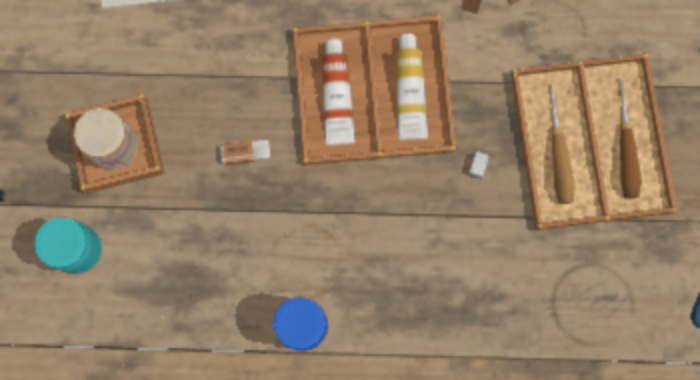

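Everything is in its place: tubes at (338,92) and (411,87), gouges at (562,145) and (628,140), jar lid at (100,132). I'll check the numbers before handing in.

```bash
python3 - <<'E'
from v import *
c=dict(np.load("top2.npz"));W=world(c);k=lambda x,y:(150+x/2,140+y/2)
def rel(p,o,t): d=p-np.array(o);return (R.from_euler("z",-t).apply([*d,0])[:2]*1000).round(0)
for n,a,b,h,o,t in(("red",(334,39),(341,144),.016,(.6596,-.0103),.0858),("yel",(407,34),(414,138),.016,(.6596,-.0103),.0858),
 ("gA",(553,85),(566,203),.014,(.606,-.2598),.1103),("gB",(621,79),(631,198),.014,(.606,-.2598),.1103)):
    m,d=seg(c,k(*a),k(*b),h);print(n,rel(m,o,t),"len",np.linalg.norm(d).round(3),"ang",(np.degrees(np.arctan2(d[1],d[0])-t)%180).round(1))
print("jar",(ray(c,k(100,132),.076)-[.5859,.2831])*1000, "lid z",np.nanmedian(W[203:210,197:204,2]))
objs(W,names=("eraser","sharp"))
E
```

```text
red [-2. 43.] len 0.125 ang 0.4
yel [ -1. -41.] len 0.124 ang 179.6
gA [-3. 39.] len 0.138 ang 179.0
gB [ -3. -37.] len 0.139 ang 176.9
jar [-2.05094642  0.44843258] lid z 0.07520612994410858
eraser  n249 c 583 134 size 60 24 long-axis -80.1 zmax 17 z50 12 mean 582 136
sharp   n84 c 575 -130 size 26 16 long-axis -18.4 zmax 16 z50 12 mean 574 -130
```

```bash
python3 -c "
from cell import order;print(order.close_job())"
```

```text
the job is handed in; nothing more can be done
None
```

I handed the job in at about 50 s of the 128 s: both tubes, both gouges and the ink jar measured within 3 mm of their bay or box centres, and the eraser and sharpener had not moved.

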